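One bearing from the feeder

TASK

Put the empty parts bin on the bench under the outlet of the bearing feeder, lengthways, its near end tucked under the lip, and let go of it. Then turn the feeder's flywheel by its handle exactly one revolution, anticlockwise seen from above, so that one bearing drops into the bin and the handle is back at the index post; stop there without running on into the next stroke, and let go. The other two bearings stay in the magazine; leave the oil can, the spanner and the tin where they are.

Things in the scene. Friction and masses are not known exactly. Their poses are not given: they have to be found in the camera images.
- machine: Green bench bearing feeder, bolted down: flywheel at one end, magazine at the other. Origin on the bench under the wheel's vertical axis; z up, +y from wheel to outlet. Base x +-85, y -90 to +160 mm, castings to 52 mm high; bench beyond y=160 is free. Magazine walls x +-26, y 141 to 189, up to 100 mm high. Steel index post at x=-88, 99 mm high, just outside the rim.
- flywheel (a joint): Wheel angle, rad, grows anticlockwise from above; 0 = handle at the index post, pusher back; 6.283 = one turn, at the post again. Starts within 0.15 of 0; stops at -0.6 and 7.08. Stays where left (friction: 1.5 N at the handle, a few N more while pushing). A crank under the wheel moves the pusher 40 mm forward in the first half turn, back in the second.
- handle (a point): Middle of the upright black handle, 125 mm above the bench, 60 mm from the wheel's axis (towards machine -x at joint 0). A sleeve 24 mm in diameter, 97 to 147 mm above the bench, spinning freely on its pin: a gripper can hold it from above at a fixed yaw all the way round. Wheel: 160 mm diameter, top 93 mm above the bench, nothing else on it above 97 mm.
- outlet (a point): Middle of the front edge (lip) of the steel deck, over which the bearing falls: machine y=183 mm, 58 mm above the bench; axes as the machine's. Deck 8 mm thick, 60 mm wide, underside 50 mm above the bench, overhanging the base by 23 mm, so the 34 mm high bin passes under it. The bearing falls within 35 mm beyond the lip.
- magazine (a point): Middle of the magazine's floor, on the deck, at machine y = 165 mm, 58 mm above the bench; axes as the machine's. The bearings are stacked here.
- bin: Loose open red plastic bin, 110 mm long (x), 62 wide (y), 34 high, walls 4 mm, 0.1 to 0.2 kg; origin at the centre of its underside. Either end may go under the lip. In place its origin is about 40 mm beyond the lip (machine +y), its length along machine y. Grip it across the 62 mm width, best on the half away from the feeder so that the gripper clears the magazine.
- bearing0: The lowest of three alike sealed steel ball bearings in the magazine, 32 mm diameter, 10 mm thick; origin at the centre of its underside. This is the one that the pusher delivers.
- bearing1: The middle bearing, same size and origin; 10 mm above the lowest at the start, drops to the magazine's floor after one stroke.
- bearing2: The top bearing, same size and origin.
- oilcan: Bystander: blue oil can, 64 mm diameter, 150 mm high with its spout; origin under its centre.
- wrench: Bystander: steel spanner lying on the bench, about 180 mm long.
- tin: Bystander: round pale metal tin with a screw lid, 66 mm diameter, 60 mm high; origin under its centre.

How it is judged:
On the way, in this order (a step that is already met when the one before it is completed fails the run):
1. the bin stands on the bench under the outlet and has been let go, the flywheel not yet turned (x of bin in the frame of outlet between -0.025 and 0.025 m and y of bin in the frame of outlet between 0.02 and 0.075 m and height (world z) of bin below 0.006 m and angle between bin's own z axis and vertical below 0.1 rad and contact force between the fingers and bin below 0.1 N and value of joint flywheel below 0.5 rad), for 0.2 s.
2. the flywheel has been turned anticlockwise past half a revolution and the lowest bearing lies in the bin (value of joint flywheel above 3 rad and x of bearing0 in the frame of bin between -0.052 and 0.052 m and y of bearing0 in the frame of bin between -0.029 and 0.029 m and z of bearing0 in the frame of bin between -0.002 and 0.03 m), for 0.1 s.
At the end, for the whole second after the job is handed in: Flywheel at rest after one turn (joint 6.283 +- 0.25); lowest bearing at rest in the bin; bin upright on the bench, origin 20 to 75 mm beyond the lip, within 25 mm of the centre line; other two bearings in the magazine (within 12 mm of its axis) (value of joint flywheel between 6.03319 and 6.53319 rad and velocity of joint flywheel between -0.1 and 0.1 rad/s and x of bearing0 in the frame of bin between -0.052 and 0.052 m and y of bearing0 in the frame of bin between -0.029 and 0.029 m and z of bearing0 in the frame of bin between -0.002 and 0.03 m and horizontal distance between each of bearing1, bearing2 and magazine below 0.012 m and z of bearing1 in the frame of magazine between -0.004 and 0.026 m and z of bearing2 in the frame of magazine between -0.004 and 0.026 m and x of bin in the frame of outlet between -0.025 and 0.025 m and y of bin in the frame of outlet between 0.02 and 0.075 m and height (world z) of bin below 0.006 m and angle between bin's own z axis and vertical below 0.1 rad and linear speed of each of bearing0, bin below 0.02 m/s); the robot touches nothing.
It fails at once if the flywheel is turned on past one revolution into the next stroke (beyond 6.283 + 0.45 rad) (value of joint flywheel above 6.73319 rad).
It fails at once if the oil can is moved by more than 30 mm (distance of oilcan from where it was at the start of the episode above 0.03 m).
It fails at once if the spanner is moved by more than 30 mm (distance of wrench from where it was at the start of the episode above 0.03 m).
It fails at once if the tin is moved by more than 30 mm (distance of tin from where it was at the start of the episode above 0.03 m).
It also fails if it takes over 64 s, if anything falls off the work surface, if the arm or the gripper's body presses on something with over 40 N, if the wrist force passes 120 N, or if a joint passes its speed limit or range.

ROBOT

A 7-joint arm with a two-finger parallel gripper is mounted at the origin on the work surface. World frame = base frame: x ahead of the robot, y to its left, z up, the work surface at z = 0. Lengths are in m, angles in rad, forces in N, time in s.
With the tool pointing down it reaches from about 0.425 to 0.95 m from the base axis. Payload 4.7 kg.
Tool frame: the origin (TCP) lies midway between the tips of the shut fingers; the grasp point (between the pads) lies 19 mm behind it; z points along the fingers, y is the line along which they close (so a half turn about z gives the same grasp; the last joint's range is limited). The gripper opens to 87 mm and grips with 3 to 60 N. Pads are 19 mm wide; open, the fingers measure 117 mm over their backs; the gripper's body (75 mm by 190 mm) begins 51 mm behind the grasp point.
Start: joints at [-1.278, 0.469, -0.049, 1.532, 0.024, 1.141, -0.082], TCP at [0.213, 0.64, 0.223] pointing down, gripper open.
Joint ranges: [-2.59, 2.59], [-0.33, 1.99], [-1.39, 1.29], [0.1, 2.45], [-1.04, 4.18], [0.21, 1.99], [-2.66, 2.66]. Speed limits (rad/s): [2.57, 2.57, 3.14, 3.14, 3.14, 3.14, 3.14].

INTERFACE

Orientations are given as [roll, pitch, yaw] about the fixed x, y, z axes, in that order (R = Rz(yaw) Ry(pitch) Rx(roll)).
In Python, from bench import ctrl gives the robot as it stands. The module is installed in compiled form; this text tells all that it offers.
- The arm moves only by the shell command python3 -m handwheel 'ROWS' [FORCE]. ROWS is a JSON object of lists of equal length, an entry for each row: "rot": the turn, a rotation vector about the world's x, y, z in units of 5 degrees (1.0 is 5 degrees), a list of three; "offset": the shift along the world's x, y, z in units of 40 mm (1.0 is 40 mm), a list of three; "hand": the opening, from -1 (shut) to 1 (fully open). In form: {"rot": [[ax, ay, az], ...], "offset": [[dx, dy, dz], ...], "hand": [hand, ...]}. A call has 1 to 10 rows; each row shifts and turns the commanded pose from where the row before left it; what a row does not reach is not made up. A row lasts 1/12 s, in which the tool goes at most 41.7 mm and 7.16 degrees, less where a joint would pass 70% of its speed; a pose out of reach is approached as far as the arm can. A call is refused whole if a number of a shift passes 1 or a number of a turn 1, either way. A call with a gripper value outside its range is refused whole. The fingers move at their own pace and stop on an object; FORCE is the grip in N (left out, the last holds). Time passes only in rows, so rows that do not move let the fingers close. It gives the time, the measured TCP pose, the force, the opening and the grip force at its end, in the units of the state.
- ctrl.observe(): the state, without advancing time (a new reading comes with each control period).
- ctrl.grab_frame(name): name is "scene" or "side" or "wrist"; returns (picture, depth): 480x640x3 uint8, red, green, blue; 480x640 float32, m along the optical axis (not along the pixel's ray), 0 where there is no reading.
- ctrl.camera_info(name): a dict with "camera_matrix" (3x3 intrinsics, pixels), "position" and "orientation" of the camera in the world; the wrist camera has in their place "hand_eye" (4x4, takes a point from camera to tool coordinates, whose origin is the TCP and whose axes are the flange's). Camera axes: x right, y down, z forward; pixel columns grow to the right and rows downward; lengths in m; the calibration is good to about 2 mm. The wrist camera is an equidistant fisheye: a pixel r from the principal point sees the ray r / f radians off the axis. A picture is of the moment at which its call begins: read the wrist's pose just before it. camera_info takes no time and is no camera call.
- ctrl.job_done(): hands the job in; it is judged then, once.
The state is a dict: "time": time; "joints": joint angles; "joint_velocities": joint speeds; "tau": joint torques, N m; "tool_pos": TCP position; "tcp_rot": TCP orientation; "wrist_force": force on the tool from outside, world axes, zero at the start; "torque": the same for the moment, N m; "width": opening from 0.0 (shut) to 1.0 (fully open); "grip_force": force on a finger pad.
Only numpy, scipy, OpenCV 4.12 (cv2) and the standard library are available. Lean on these libraries where they do the work, as an engineer would, in place of code of your own. Each camera call takes 0.05 s, during which the arm holds its last target. There are 200 camera calls.

## Working session

There is one attempt and no reset: what is moved stays moved. The work goes in short steps, Python scripts to look and compute and a shell command to move; the robot and the scene stay as the last step left them, time stands still between calls to the robot, and variables do not carry over. Pictures are saved under pics/ and viewed, at most 10 in all, crops included, and the job is handed in when it is done.

```bash
mkdir -p pics; ls; python3 - <<'E'
from bench import ctrl
import cv2, numpy as np
s=ctrl.observe(); print({k:np.round(v,3).tolist() for k,v in s.items()})
for n in ["scene","side","wrist"]:
    p,d=ctrl.grab_frame(n); cv2.imwrite(f"pics/{n}0.png",p[:,:,::-1]); np.savez(f"pics/{n}0.npz",p=p,d=d)
    print(n,{k:np.round(v,4).tolist() for k,v in ctrl.camera_info(n).items() if not isinstance(v,str)})
E
```

```text
pics
{'time': 0.0, 'joints': [-1.278, 0.469, -0.049, 1.534, 0.024, 1.141, -0.082], 'joint_velocities': [0.0, 0.0, -0.001, -0.0, -0.001, 0.0, 0.002], 'tau': [0.0, -50.799, -0.081, -23.615, -0.061, 0.038, 0.0], 'tool_pos': [0.213, 0.64, 0.221], 'tcp_rot': [-3.14, 0.0, 2.82], 'wrist_force': [-0.561, -0.644, 0.024], 'torque': [-0.06, -0.022, -0.027], 'grip_force': 0.0, 'width': 1.0}
scene {'camera_matrix': [[459.2621, 0.0, 320.6629], [0.0, 459.2621, 235.868], [0.0, 0.0, 1.0]], 'position': [1.1209, 0.5773, 0.9024], 'orientation': [-2.3513, 0.0216, 2.4138]}
side {'camera_matrix': [[549.2837, 0.0, 319.236], [0.0, 549.2837, 238.7575], [0.0, 0.0, 1.0]], 'position': [0.4609, -1.0435, 0.8408], 'orientation': [-2.2149, 0.0226, -0.1419]}
wrist {'camera_matrix': [[371.6483, 0.0, 316.2083], [0.0, 371.6483, 243.0062], [0.0, 0.0, 1.0]], 'hand_eye': [[-0.0002, -0.9655, -0.2603, 0.0698], [1.0, -0.0004, 0.0006, -0.0008], [-0.0007, -0.2603, 0.9655, -0.1617], [0.0, 0.0, 0.0, 1.0]]}
```

View pics/scene0.png

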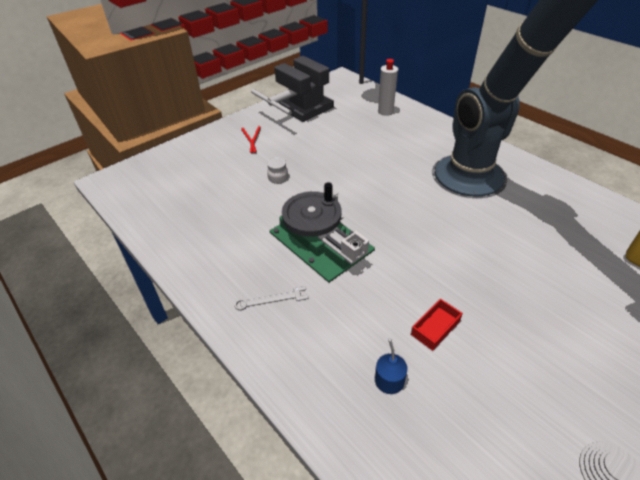

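View pics/side0.png

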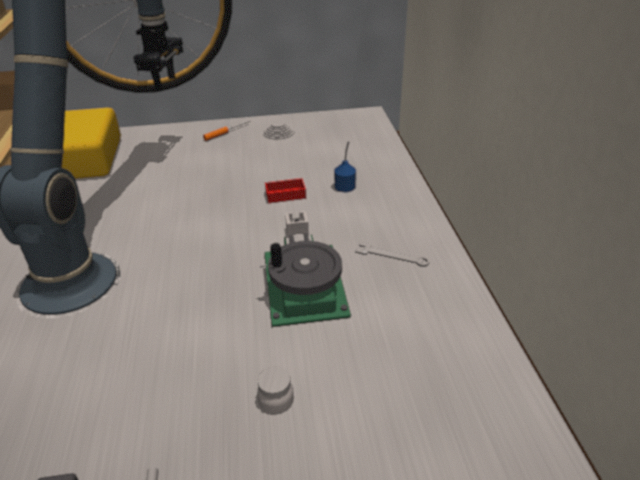

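The scene picture shows the feeder (wheel ~(312,212), handle (328,190), magazine (350,243)), the bin at (437,324), the oil can at (391,372), the spanner at (272,298) and the tin at (277,170). The side view matches: wheel (305,265), handle (276,255), magazine (296,228), bin (286,190). Next I measure these.

```bash
cat > h.py <<'E'
import numpy as np, cv2
from scipy.spatial.transform import Rotation as R
from bench import ctrl
def cam(n,s=None):
    c=ctrl.camera_info(n); K=c["camera_matrix"]
    if n!="wrist": return np.array(K),np.array(c["position"]),R.from_euler("xyz",c["orientation"]).as_matrix()
    H=np.array(c["hand_eye"]); Rt=R.from_euler("xyz",s["tcp_rot"]).as_matrix()
    return np.array(K),Rt@H[:3,3]+np.array(s["tool_pos"]),Rt@H[:3,:3]
def rays(n,uv,s=None):
    K,p,Rm=cam(n,s); q=(np.atleast_2d(uv)-K[:2,2])/K[0,0]
    if n=="wrist":
        r=np.linalg.norm(q,axis=1,keepdims=True)+1e-12; d=np.c_[q/r*np.sin(r),np.cos(r)]
    else: d=np.c_[q,np.ones(len(q))]
    return p,d@Rm.T
def onplane(n,uv,z,s=None):
    p,d=rays(n,uv,s); return p+d*((z-p[2])/d[:,2:3])
def tri(n1,u1,n2,u2,s1=None,s2=None):
    p,d=rays(n1,u1,s1);q,e=rays(n2,u2,s2);d=d[0]/np.linalg.norm(d);e=e[0]/np.linalg.norm(e)
    t=np.linalg.lstsq(np.c_[d,-e],q-p,rcond=None)[0]; a=p+t[0]*d;b=q+t[1]*e
    return (a+b)/2,np.linalg.norm(a-b)
def pts(n,mask,depth,s=None):
    v,u=np.nonzero(mask&(depth>0)); p,d=rays(n,np.c_[u,v],s)
    if n=="wrist": d=d/ (d@cam(n,s)[2][:,2])[:,None]
    return p+d*depth[v,u][:,None]
def mask(pic,c):
    h=cv2.cvtColor(pic,cv2.COLOR_RGB2HSV); H,S,V=[h[...,i].astype(int) for i in range(3)]
    return {"red":((H<8)|(H>172))&(S>150)&(V>60),"green":(H>50)&(H<90)&(S>80),"blue":(H>100)&(H<125)&(S>120)&(V>40),"black":(V<45)}[c]
def roi(m,x0,x1,y0,y1):
    o=np.zeros_like(m);o[y0:y1,x0:x1]=m[y0:y1,x0:x1];return o
E
python3 - <<'E'
from h import *
Z={n:np.load(f"pics/{n}0.npz") for n in("scene","side")}
ro={"scene":{"red":(400,480,290,360),"green":(260,390,200,290),"blue":(370,415,340,400),"black":(318,340,175,206)},
"side":{"red":(255,315,170,210),"green":(255,360,240,330),"blue":(330,360,140,195),"black":(266,286,238,272)}}
for n in Z:
    p,d=Z[n]["p"],Z[n]["d"]
    for c,r in ro[n].items():
        m=roi(mask(p,c),*r); q=pts(n,m,d)
        print(n,c,len(q),"z pct",np.percentile(q[:,2],[2,50,98]).round(3))
        zr={"red":(.026,.04),"green":(-.005,.02),"blue":(0,.3),"black":(.09,.2)}[c]
        k=q[(q[:,2]>zr[0])&(q[:,2]<zr[1])]
        if len(k)>5:
            (cx,cy),(w,h),a=cv2.minAreaRect((k[:,:2]*1000).astype(np.float32)); print("  rect mm",np.round([cx,cy,w,h,a],1),"mean",k.mean(0).round(4))
# wheel disc: points at z~.093
    q=pts(n,np.ones(d.shape,bool),d); 
    k=q[(abs(q[:,2]-.0925)<.005)&(np.hypot(*(q[:,:2]-[.6,0]).T)<.6)]
    print(n,"z93",len(k),k.mean(0).round(3) if len(k) else "", np.percentile(k[:,:2],[1,99],axis=0).round(3).tolist())
for n,b in (("scene",(200,400,150,320)),("side",(230,370,190,340))):
    p=Z[n]["p"][b[2]:b[3],b[0]:b[1],::-1]; f=min(800/p.shape[1],600/p.shape[0]); cv2.imwrite(f"pics/{n}c.png",cv2.resize(p,None,fx=4 if f>=4 else f,fy=4 if f>=4 else f,interpolation=cv2.INTER_CUBIC)); print(f)
E
```

```text
scene red 1351 z pct [0.002 0.009 0.037]
  rect mm [538.1 290.1 109.9  60.3   3.7] mean [0.5427 0.2944 0.0324]
scene green 1756 z pct [0.01  0.015 0.055]
  rect mm [ 5.463e+02 -9.730e+01  1.677e+02  2.467e+02  1.000e-01] mean [ 0.6014 -0.0689  0.0136]
scene blue 935 z pct [0.01  0.061 0.086]
  rect mm [717.2 309.8  52.1  59.1  34.3] mean [0.724  0.3147 0.0555]
scene black 129 z pct [0.095 0.125 0.149]
  rect mm [ 486.4 -128.2   18.1   25.9   62.1] mean [ 0.4891 -0.1282  0.1246]
scene z93 2029 [ 0.52  -0.107  0.092] [[0.033, -0.21], [0.623, 0.06]]
side red 708 z pct [0.003 0.019 0.035]
  rect mm [533.3 287.4 106.   69.9   2.2] mean [0.5309 0.2774 0.0303]
side green 2287 z pct [0.008 0.015 0.054]
  rect mm [ 541.4 -104.4  246.5  164.3   89.9] mean [ 0.5297 -0.1785  0.0122]
side blue 448 z pct [0.008 0.047 0.079]
  rect mm [705.3 287.3  39.3  53.8  80.6] mean [0.7048 0.2841 0.0449]
side black 207 z pct [0.098 0.127 0.149]
  rect mm [ 478.7 -137.3   16.6   27.8   59.1] mean [ 0.482  -0.1418  0.1264]
side z93 2427 [ 0.511 -0.122  0.092] [[0.014, -0.212], [0.619, 0.049]]
3.5294117647058822
4.0
```

View pics/scenec.png

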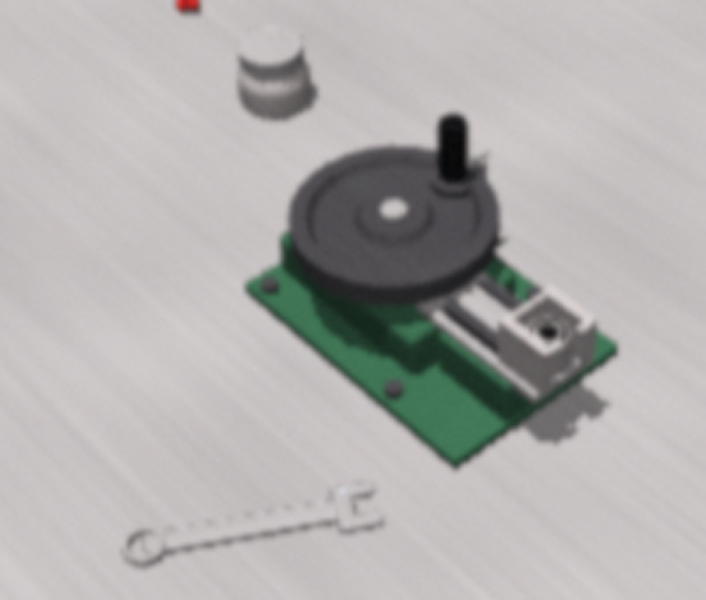

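The crop shows the feeder square to the world axes, with the handle at the base-robot side (machine −x) and the magazine towards world +y. Now I move over the bin with the wrist camera while refining the machine's pose.

```bash
python3 -m handwheel '{"rot":[[0,0,0.44],[0,0,0.44],[0,0,0.44],[0,0,0.44],[0,0,0.44],[0,0,0.44],[0,0,0.44],[0,0,0.44],[0,0,0.44],[0,0,0.44]],"offset":[[0.7,-0.65,0],[0.7,-0.65,0],[0.7,-0.65,0],[0.7,-0.65,0],[0.7,-0.65,0],[0.7,-0.65,0],[0.7,-0.65,0],[0.7,-0.65,0],[0.7,-0.65,0],[0.7,-0.65,0]],"hand":[1,1,1,1,1,1,1,1,1,1]}'
python3 -m handwheel '{"rot":[[0,0,0],[0,0,0],[0,0,0],[0,0,0]],"offset":[[0.5,-0.8,0],[0.5,-0.8,0],[0,0,0],[0,0,0]],"hand":[1,1,1,1]}'
python3 - <<'E'
from h import *
from scipy.optimize import least_squares
s=ctrl.observe(); p,d=ctrl.grab_frame("wrist"); cv2.imwrite("pics/wrist1.png",p[:,:,::-1]); np.savez("pics/wrist1.npz",p=p,d=d)
print(np.round(s["tool_pos"],4),np.round(s["tcp_rot"],4))
m=mask(p,"red"); n,l,st,_=cv2.connectedComponentsWithStats(m.astype(np.uint8)); i=1+st[1:,4].argmax(); print(st[i])
q=pts("wrist",l==i,d,s); print(np.percentile(q[:,2],[1,10,50,90,99]).round(4))
k=q[q[:,2]>.027]; r=cv2.minAreaRect((k[:,:2]*1000).astype(np.float32)); print("depth rim",r,np.median(k[:,2]))
# outline rays onto the rim plane
c=max(cv2.findContours((l==i).astype(np.uint8),0,1)[0],key=len)[:,0].astype(float)
for z in(.034,): print("plane",z,cv2.minAreaRect((onplane("wrist",c,z,s)[:,:2]*1000).astype(np.float32)))
for n in("scene","side"):
    Z=np.load(f"pics/{n}0.npz"); q=pts(n,np.ones(Z["d"].shape,bool),Z["d"])
    k=q[(q[:,2]>.08)&(q[:,2]<.096)&(np.hypot(q[:,0]-.544,q[:,1]+.136)<.1)][:,:2]
    h=cv2.convexHull((k*1000).astype(np.float32))[:,0]; f=least_squares(lambda x:np.hypot(*(h-x[:2]).T)-x[2],[544,-136,80],loss="soft_l1")
    print(n,"wheel circle",f.x.round(1))
    k=q[(q[:,2]>.094)&(q[:,2]<.108)&(abs(q[:,0]-.544)<.05)&(abs(q[:,1]-.03)<.05)]
    print(n,"mag",len(k),cv2.minAreaRect((k[:,:2]*1000).astype(np.float32)),k[:,2].mean().round(4))
E
```

```text
time: 0.98
tool_pos: [0.4944, 0.3788, 0.2224]
tcp_rot: [-3.141, -0.0, -3.077]
wrist_force: [-0.4, -0.9, -0.3]
width: 1.005
grip_force: 0.0
time: 1.32
tool_pos: [0.5352, 0.3131, 0.2223]
tcp_rot: [-3.14, -0.0, -3.086]
wrist_force: [-0.7, -0.3, 0.4]
width: 1.002
grip_force: 0.0
[0.5352 0.3131 0.2223] [-3.1404 -0.     -3.0857]
[ 260  161   65  112 6963]
[0.0015 0.0027 0.004  0.0332 0.0346]
depth rim ((537.0383911132812, 289.3002624511719), (109.02268981933594, 60.367347717285156), 3.562704086303711) 0.033190069697390245
plane 0.034 ((536.1510009765625, 289.2787170410156), (109.46493530273438, 60.29007339477539), 3.454779863357544)
scene wheel circle [ 544.  -135.    81.1]
scene mag 221 ((544.3084106445312, 29.498313903808594), (51.45097732543945, 55.309654235839844), 87.51485443115234) 0.0999
side wheel circle [ 541.1 -133.9   81.7]
side mag 163 ((542.619140625, 30.205942153930664), (51.12800598144531, 53.90945053100586), 0.04090043529868126) 0.0993
```

View pics/wrist1.png

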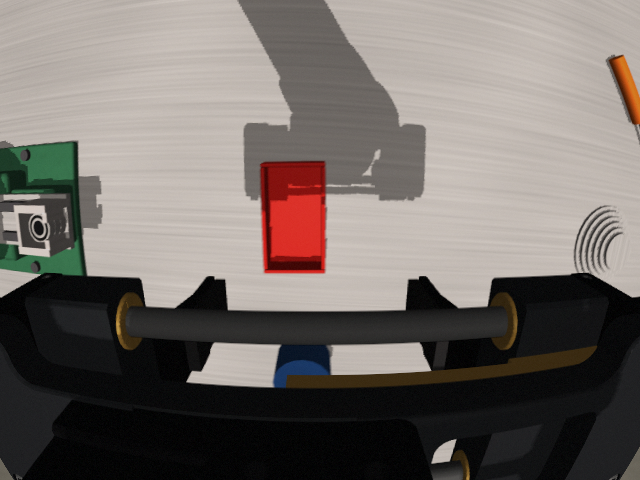

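The wrist view shows the bin at (294,217), lined up with the tool, and the feeder at left. Bin: (0.5365, 0.289), yaw 3.5°, rim 33–34 mm high. Magazine: (0.5435, 0.030), top 0.100. I grip the bin on its −x half.

```bash
python3 -m handwheel '{"rot":[[0,0,0.06],[0,0,0],[0,0,0],[0,0,0],[0,0,0],[0,0,0],[0,0,0],[0,0,0],[0,0,0]],"offset":[[-0.35,-0.32,-0.5],[-0.32,-0.32,-0.85],[0,0,-0.9],[0,0,-0.9],[0,0,-0.8],[0,0,-0.7],[0,0,-0.4],[0,0,-0.3],[0,0,0]],"hand":[1,1,1,1,1,1,1,1,1]}'
python3 -m handwheel '{"rot":[[0,0,0],[0,0,0]],"offset":[[0,0,0],[0,0,0]],"hand":[1,1]}'
```

```text
time: 2.12
tool_pos: [0.5041, 0.2917, 0.0061]
tcp_rot: [-3.14, -0.005, -3.071]
wrist_force: [-0.8, -0.4, -0.1]
width: 1.0
grip_force: 0.0
time: 2.28
tool_pos: [0.5072, 0.2921, 0.0098]
tcp_rot: [3.14, 0.002, -3.073]
wrist_force: [0.2, -0.4, 0.5]
width: 0.999
grip_force: 0.0
```

```bash
python3 -m handwheel '{"rot":[[0,0,0],[0,0,0],[0,0,0],[0,0,0],[0,0,0],[0,0,0],[0,0,0],[0,0,0],[0,0,0],[0,0,0]],"offset":[[0,-0.11,-0.08],[0,0,0],[0,0,0],[0,0,0],[0,0,0],[0,0,0],[0,0,0],[0,0,0],[0,0,0],[0,0,0]],"hand":[1,1,0,0,-0.2,-0.2,-0.2,-0.2,-0.2,-0.2]}' 15
```

```text
time: 3.12
tool_pos: [0.5067, 0.2866, 0.0055]
tcp_rot: [3.141, 0.0, -3.074]
wrist_force: [0.5, -0.3, 1.6]
width: 0.707
grip_force: 15.0
```

```bash
python3 -m handwheel '{"rot":[[0,0,0],[0,0,-0.99],[0,0,-0.99],[0,0,-0.99],[0,0,-0.99],[0,0,-0.99],[0,0,-0.99],[0,0,-0.99],[0,0,-0.99],[0,0,-0.99]],"offset":[[0,0,0.5],[0,0,0.2],[0.1,0,0],[0.1,0,0],[0.1,0,0],[0.1,0,0],[0.1,0,0],[0.1,0,0],[0.1,0,0],[0.1,0,0]],"hand":[-0.2,-0.2,-0.2,-0.2,-0.2,-0.2,-0.2,-0.2,-0.2,-0.2]}' 15
python3 -m handwheel '{"rot":[[0,0,-0.99],[0,0,-0.99],[0,0,-0.99],[0,0,-0.99],[0,0,-0.99],[0,0,-0.99],[0,0,-0.99],[0,0,-0.99],[0,0,-0.99],[0,0,-0.99]],"offset":[[0.1,0,0],[0,0,0],[0,0,0],[0,-0.2,0],[0,-0.2,0],[0,-0.2,0],[0,-0.2,0],[0,-0.2,0],[0,-0.2,0],[0,-0.2,0]],"hand":[-0.2,-0.2,-0.2,-0.2,-0.2,-0.2,-0.2,-0.2,-0.2,-0.2]}'
python3 -m handwheel '{"rot":[[0,0,0],[0,0,0],[0,0,0]],"offset":[[0,0,0],[0,0,0],[0,0,0]],"hand":[-0.2,-0.2,-0.2]}'
```

```text
time: 3.95
tool_pos: [0.5384, 0.2861, 0.0329]
tcp_rot: [-3.14, -0.0, 2.427]
wrist_force: [0.4, -0.2, -0.2]
width: 0.706
grip_force: 15.0
time: 4.78
tool_pos: [0.5422, 0.2298, 0.033]
tcp_rot: [-3.141, 0.0, 1.563]
wrist_force: [0.1, 0.2, -1.9]
width: 0.714
grip_force: 15.0
time: 5.03
tool_pos: [0.5424, 0.2311, 0.0332]
tcp_rot: [-3.141, -0.0, 1.57]
wrist_force: [0.4, -0.6, -1.2]
width: 0.707
grip_force: 15.0
```

```bash
cat > look.py <<'E'
from h import *
import sys
s=ctrl.observe(); print(np.round(s["tool_pos"],4),np.round(s["tcp_rot"],4))
for n in ("scene","side"):
    p,d=ctrl.grab_frame(n); np.savez(f"pics/{n}_{sys.argv[1]}.npz",p=p,d=d); cv2.imwrite(f"pics/{n}_{sys.argv[1]}.png",p[100:400,160:480,::-1].repeat(2,0).repeat(2,1)[:600,:800])
    q=pts(n,mask(p,"red"),d); q=q[(q[:,2]>-.01)&(q[:,2]<.12)&(abs(q[:,0]-.54)<.12)&(q[:,1]>-.05)&(q[:,1]<.35)]
    zt=np.percentile(q[:,2],98); k=q[q[:,2]>zt-.008]
    print(n,"bin top",zt.round(4),"x/y pct",np.percentile(k[:,:2],[1,99],axis=0).round(4).tolist(),cv2.minAreaRect((k[:,:2]*1000).astype(np.float32)),len(k))
E
python3 look.py a
```

```text
[0.5424 0.2311 0.0332] [-3.1413e+00 -3.0000e-04  1.5700e+00]
scene bin top 0.0647 x/y pct [[0.5115, 0.1467], [0.5858, 0.2623]] ((555.024169921875, 206.79498291015625), (121.74398803710938, 87.5445327758789), 89.73863983154297) 143
side bin top 0.0638 x/y pct [[0.5094, 0.1424], [0.5719, 0.254]] ((540.6085815429688, 198.63880920410156), (112.76017761230469, 63.48157501220703), 89.75540924072266) 147
```

```bash
python3 -m handwheel '{"rot":[[0,0,0],[0,0,0],[0,0,0],[0,0,0],[0,0,0],[0,0,0],[0,0,0],[0,0,0],[0,0,0]],"offset":[[0,-0.5,-0.2],[0,-0.5,-0.2],[0.02,-0.5,-0.2],[0,-0.3,0],[0,-0.35,0],[0,-0.35,0],[0,-0.27,0],[0,0,0],[0,0,0]],"hand":[-0.2,-0.2,-0.2,-0.2,-0.2,-0.2,-0.2,-0.2,-0.2]}'
python3 -m handwheel '{"rot":[[0,0,0],[0,0,0],[0,0,0]],"offset":[[0,0,-0.1],[0,0,0],[0,0,0]],"hand":[-0.2,-0.2,-0.2]}'
```

```text
time: 5.88
tool_pos: [0.5438, 0.1194, 0.0098]
tcp_rot: [3.141, -0.001, 1.567]
wrist_force: [-0.5, 0.1, -1.7]
width: 0.709
grip_force: 15.0
time: 6.13
tool_pos: [0.5439, 0.1208, 0.0054]
tcp_rot: [3.141, -0.001, 1.569]
wrist_force: [0.5, 0.8, -0.2]
width: 0.71
grip_force: 15.0
```

```bash
python3 -m handwheel '{"rot":[[0,0,0],[0,0,0],[0,0,0],[0,0,0],[0,0,0],[0,0,0],[0,0,0],[0,0,0],[0,0,0],[0,0,0]],"offset":[[0,0,-0.01],[0,0,0],[0,0,0],[0,0,0],[0,0,0],[0,0,0.4],[0,0,0.8],[0,0.2,0.9],[0,0.2,0.9],[0,0,0.9]],"hand":[0.5,0.7,0.9,1,1,1,1,1,1,1]}'
python3 -m handwheel '{"rot":[[0,0,0],[0,0,0],[0,0,0],[0,0,0]],"offset":[[0,0,0.9],[0,0,0.6],[0,0,0],[0,0,0]],"hand":[1,1,1,1]}'
python3 look.py b
```

```text
time: 6.97
tool_pos: [0.5429, 0.1372, 0.1624]
tcp_rot: [-3.141, -0.001, 1.569]
wrist_force: [-0.1, 1.0, 0.3]
width: 1.001
grip_force: 0.0
time: 7.3
tool_pos: [0.5441, 0.1357, 0.2224]
tcp_rot: [3.139, -0.002, 1.568]
wrist_force: [0.1, 0.2, -0.7]
width: 0.998
grip_force: 0.0
[0.5441 0.1357 0.2224] [ 3.1387e+00 -1.8000e-03  1.5676e+00]
scene bin top 0.0362 x/y pct [[0.5148, 0.0365], [0.5764, 0.1451]] ((545.3907470703125, 90.2900390625), (110.41835021972656, 62.413307189941406), 89.95458221435547) 230
side bin top 0.0362 x/y pct [[0.5114, 0.0828], [0.551, 0.1422]] ((520.24560546875, 120.2789077758789), (71.05223083496094, 31.14552116394043), 56.5152702331543) 24
```

```bash
python3 - <<'E'
from h import *
s=ctrl.observe(); p,d=ctrl.grab_frame("wrist"); cv2.imwrite("pics/wrist2.png",p[:,:,::-1]); print(s["tool_pos"])
m=mask(p,"red"); q=pts("wrist",m,d,s); k=q[q[:,2]>.028]; print(cv2.minAreaRect((k[:,:2]*1000).astype(np.float32)),np.percentile(k,[1,50,99],axis=0).round(4))
for n in("scene","side"):
    Z=np.load(f"pics/{n}_b.npz"); q=pts(n,np.ones(Z["d"].shape,bool),Z["d"])
    k=q[(q[:,2]>.105)&(q[:,2]<.15)&(np.hypot(q[:,0]-.54,q[:,1]+.135)<.09)]
    print(n,"handle",len(k),k.mean(0).round(4),np.percentile(k,[1,99],axis=0).round(4).tolist(), cv2.minAreaRect((k[:,:2]*1000).astype(np.float32)))
E
```

```text
[0.54249343 0.13551332 0.21991719]
((544.7457885742188, 92.63858032226562), (104.26747131347656, 61.45609664916992), 89.75934600830078) [[0.5142 0.0423 0.0283]
 [0.5458 0.1155 0.0332]
 [0.5752 0.1444 0.035 ]]
scene handle 139 [ 0.4882 -0.1293  0.1312] [[0.4744, -0.1426, 0.1057], [0.4969, -0.1216, 0.1499]] ((484.7588195800781, -133.19737243652344), (24.87917709350586, 21.304277420043945), 29.374666213989258)
side handle 234 [ 0.4824 -0.1396  0.1315] [[0.471, -0.1474, 0.1059], [0.4943, -0.1247, 0.1493]] ((481.6374206542969, -135.98965454101562), (24.653316497802734, 23.26662826538086), 58.753231048583984)
```

View pics/wrist2.png

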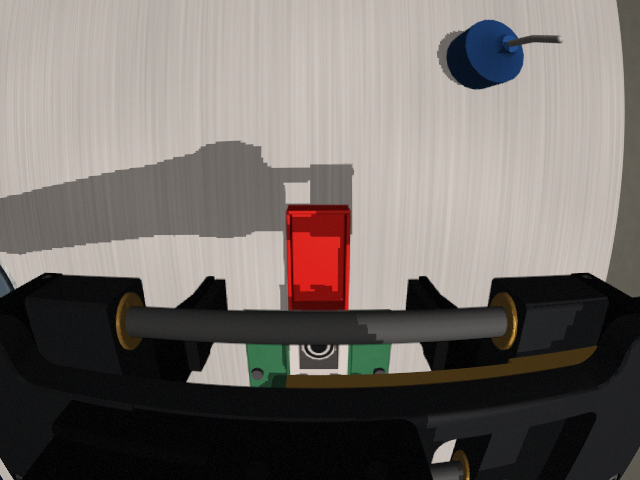

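The wrist view shows the bin straight under the lip, centred on the magazine: bin at (318,258), magazine at (320,348). It sits about 42 mm beyond the lip. Next is the handle at (0.483, −0.1345).

```bash
python3 -m handwheel '{"rot":[[0,0,0],[0,0,0],[0,0,0],[0,0,0],[0,0,0],[0,0,0],[0,0,0],[0,0,0],[0,0,0]],"offset":[[-0.2,-0.95,0],[-0.2,-0.95,0],[-0.2,-0.95,0],[-0.2,-0.95,0],[-0.2,-0.95,0],[-0.2,-0.95,0],[-0.2,-0.95,0],[-0.1,-0.1,0],[0,0,0]],"hand":[1,1,1,1,1,1,1,1,1]}'
python3 -m handwheel '{"rot":[[0,0,0],[0,0,0]],"offset":[[0,0,0],[0,0,0]],"hand":[1,1]}'
```

```text
time: 8.2
tool_pos: [0.4813, -0.1374, 0.2199]
tcp_rot: [-3.139, 0.0, 1.561]
wrist_force: [0.5, 0.1, 0.4]
width: 1.0
grip_force: 0.0
time: 8.37
tool_pos: [0.4836, -0.1326, 0.2202]
tcp_rot: [-3.14, -0.001, 1.57]
wrist_force: [-0.1, -0.3, -0.3]
width: 0.995
grip_force: 0.0
```

```bash
python3 -m handwheel '{"rot":[[0,0,0],[0,0,0],[0,0,0],[0,0,0],[0,0,0],[0,0,0],[0,0,0]],"offset":[[0,-0.04,-0.6],[0,0,-0.6],[0,0,-0.6],[0,0,-0.6],[0,0,-0.4],[0,0,0],[0,0,0]],"hand":[1,1,1,1,1,1,1]}'
python3 -m handwheel '{"rot":[[0,0,0],[0,0,0],[0,0,0],[0,0,0],[0,0,0],[0,0,0],[0,0,0],[0,0,0],[0,0,0],[0,0,0]],"offset":[[0,0,0],[0,0,0],[0,0,0],[0,0,0],[0,0,0],[0,0,0],[0,0,0],[0,0,0],[0,0,0],[0,0,0]],"hand":[0.3,-0.2,-0.4,-0.6,-0.6,-0.6,-0.6,-0.6,-0.6,-0.6]}' 15
```

```text
time: 8.95
tool_pos: [0.4834, -0.1345, 0.1083]
tcp_rot: [-3.139, -0.0, 1.57]
wrist_force: [-0.4, -0.1, 0.2]
width: 0.998
grip_force: 0.0
time: 9.78
tool_pos: [0.4834, -0.136, 0.1089]
tcp_rot: [-3.142, -0.0, 1.567]
wrist_force: [-0.5, 0.7, -0.9]
width: 0.323
grip_force: 0.0
```

```bash
python3 -m handwheel '{"rot":[[0,0,0],[0,0,0],[0,0,0]],"offset":[[0,0,0],[0,0,0],[0,0,0]],"hand":[-0.8,-0.8,-0.8]}' 15
```

```text
time: 10.03
tool_pos: [0.4838, -0.1361, 0.109]
tcp_rot: [3.141, 0.0, 1.568]
wrist_force: [1.3, 0.9, -1.9]
width: 0.259
grip_force: 15.0
```

```bash
python3 -m handwheel '{"rot":[[0,0,0],[0,0,0],[0,0,0],[0,0,0],[0,0,0],[0,0,0],[0,0,0],[0,0,0],[0,0,0],[0,0,0]],"offset":[[0.023,-0.26,0],[0.068,-0.253,0],[0.11,-0.237,0],[0.15,-0.214,0],[0.185,-0.185,0],[0.214,-0.15,0],[0.237,-0.11,0],[0.253,-0.068,0],[0.26,-0.023,0],[0,0,0]],"hand":[-0.8,-0.8,-0.8,-0.8,-0.8,-0.8,-0.8,-0.8,-0.8,-0.8]}' 20
```

```text
time: 10.87
tool_pos: [0.5471, -0.1965, 0.109]
tcp_rot: [3.137, 0.003, 1.569]
wrist_force: [3.3, 0.6, 1.7]
width: 0.26
grip_force: 20.0
```

```bash
python3 -m handwheel '{"rot":[[0,0,0],[0,0,0],[0,0,0],[0,0,0],[0,0,0],[0,0,0],[0,0,0],[0,0,0],[0,0,0],[0,0,0]],"offset":[[0.26,0.023,0],[0.253,0.068,0],[0.237,0.11,0],[0.214,0.15,0],[0.185,0.185,0],[0.15,0.214,0],[0.11,0.237,0],[0.068,0.253,0],[0.023,0.26,0],[0,0,0]],"hand":[-0.8,-0.8,-0.8,-0.8,-0.8,-0.8,-0.8,-0.8,-0.8,-0.8]}' 20
python3 -m handwheel '{"rot":[[0,0,0],[0,0,0]],"offset":[[0,0,0],[0,0,0]],"hand":[-0.8,-0.8]}' 20
python3 look.py c
```

```text
time: 11.7
tool_pos: [0.6037, -0.1313, 0.109]
tcp_rot: [-3.14, -0.004, 1.571]
wrist_force: [-3.2, 2.5, 3.4]
width: 0.254
grip_force: 20.0
time: 11.87
tool_pos: [0.6038, -0.1339, 0.109]
tcp_rot: [3.141, -0.002, 1.569]
wrist_force: [-1.7, 1.2, 2.1]
width: 0.258
grip_force: 20.0
[ 0.6038 -0.1339  0.109 ] [ 3.1410e+00 -1.7000e-03  1.5692e+00]
scene bin top 0.0367 x/y pct [[0.5141, 0.0359], [0.5764, 0.1447]] ((545.9935302734375, 89.89506530761719), (63.40283203125, 111.56538391113281), 1.3636665344238281) 217
side bin top 0.0684 x/y pct [[0.517, 0.0402], [0.517, 0.0438]] ((517.032470703125, 41.99294662475586), (3.7496988773345947, 0.0), -90.29563903808594) 2
```

View pics/scene_c.png

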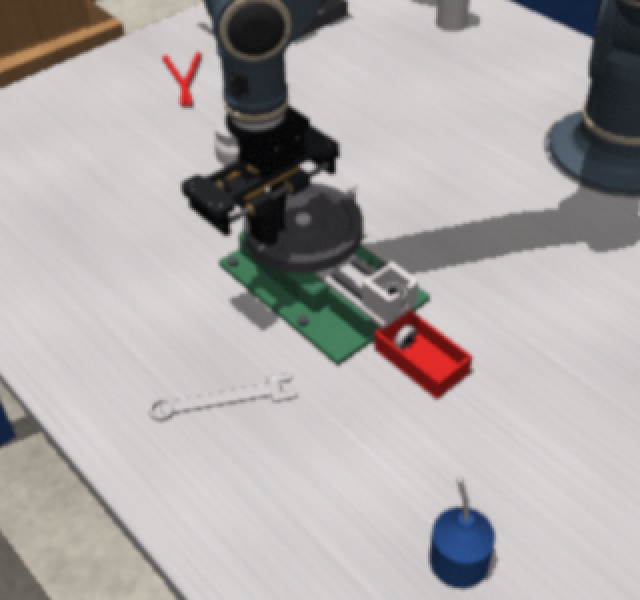

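The picture shows the bearing in the near end of the bin at (404,336), seemingly tilted; the oil can and spanner are untouched. I check its height before continuing.

```bash
python3 - <<'E'
from h import *
Z=np.load("pics/scene_c.npz");p,d=Z["p"],Z["d"]
q=pts("scene",~mask(p,"red"),d); k=q[(abs(q[:,0]-.545)<.026)&(q[:,1]>.05)&(q[:,1]<.14)&(q[:,2]>.002)&(q[:,2]<.09)]
print(len(k),np.percentile(k,[1,25,50,75,99],axis=0).round(4))
c=k-k.mean(0); print("normal",np.linalg.svd(c)[2][2].round(2))
E
python3 -m handwheel '{"rot":[[0,0,0],[0,0,0],[0,0,0],[0,0,0],[0,0,0]],"offset":[[-0.023,0.26,0],[-0.068,0.253,0],[-0.11,0.237,0],[0,0,0],[0,0,0]],"hand":[-0.8,-0.8,-0.8,-0.8,-0.8]}' 20
python3 - <<'E'
from h import *
p,d=ctrl.grab_frame("scene"); cv2.imwrite("pics/bin_d.png",cv2.resize(p[220:310,320:420,::-1],None,fx=6,fy=6,interpolation=cv2.INTER_CUBIC))
q=pts("scene",~mask(p,"red"),d); k=q[(abs(q[:,0]-.545)<.026)&(q[:,1]>.05)&(q[:,1]<.14)&(q[:,2]>.002)&(q[:,2]<.09)]
print(len(k),np.percentile(k,[1,25,50,75,99],axis=0).round(4))
c=k-k.mean(0); print("normal",np.linalg.svd(c)[2][2].round(2))
E
```

```text
173 [[0.5214 0.0501 0.008 ]
 [0.5384 0.052  0.0277]
 [0.5495 0.0557 0.0381]
 [0.5572 0.0641 0.0747]
 [0.5701 0.0667 0.0889]]
normal [-0.04 -0.98 -0.19]
time: 12.38
tool_pos: [0.5945, -0.1042, 0.109]
tcp_rot: [-3.14, -0.002, 1.569]
wrist_force: [-0.8, 0.2, 2.2]
width: 0.26
grip_force: 20.0
153 [[0.5195 0.0501 0.0084]
 [0.5367 0.0525 0.0268]
 [0.5487 0.0582 0.036 ]
 [0.5576 0.0641 0.0764]
 [0.5698 0.0666 0.0895]]
normal [-0.02 -0.98 -0.18]
```

View pics/bin_d.png

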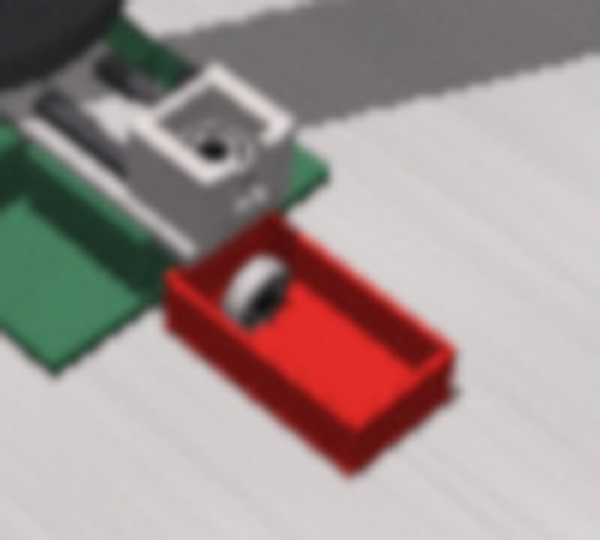

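The crop shows the bearing in the bin at (255,290), standing on edge and leaning towards the near wall. Its top is about 37 mm up, so its centre is about 20 mm up, inside the limits and at rest. I continue the turn.

```bash
python3 -m handwheel '{"rot":[[0,0,0],[0,0,0],[0,0,0],[0,0,0],[0,0,0],[0,0,0],[0,0,0]],"offset":[[-0.15,0.214,0],[-0.185,0.185,0],[-0.214,0.15,0],[-0.237,0.11,0],[-0.253,0.068,0],[-0.26,0.023,0],[0,0,0]],"hand":[-0.8,-0.8,-0.8,-0.8,-0.8,-0.8,-0.8]}' 20
python3 -m handwheel '{"rot":[[0,0,0],[0,0,0],[0,0,0],[0,0,0],[0,0,0],[0,0,0],[0,0,0],[0,0,0]],"offset":[[-0.26,-0.023,0],[-0.253,-0.068,0],[-0.237,-0.11,0],[-0.214,-0.15,0],[-0.185,-0.185,0],[-0.15,-0.214,0],[-0.11,-0.237,0],[0,0,0]],"hand":[-0.8,-0.8,-0.8,-0.8,-0.8,-0.8,-0.8,-0.8]}' 20
python3 -m handwheel '{"rot":[[0,0,0],[0,0,0],[0,0,0],[0,0,0]],"offset":[[-0.068,-0.253,0],[-0.023,-0.26,0],[0,0,0],[0,0,0]],"hand":[-0.8,-0.8,-0.8,-0.8]}' 20
```

```text
time: 13.02
tool_pos: [0.5396, -0.0765, 0.109]
tcp_rot: [-3.138, -0.001, 1.566]
wrist_force: [-1.5, -3.2, 1.1]
width: 0.258
grip_force: 20.0
time: 13.68
tool_pos: [0.4869, -0.1173, 0.1091]
tcp_rot: [3.138, 0.001, 1.565]
wrist_force: [4.6, -4.1, -5.8]
width: 0.258
grip_force: 20.0
time: 14.02
tool_pos: [0.4838, -0.1366, 0.109]
tcp_rot: [3.14, 0.0, 1.566]
wrist_force: [3.1, -1.4, -4.8]
width: 0.258
grip_force: 20.0
```

Back at the post. I open, rise straight up, move clear and check.

```bash
python3 -m handwheel '{"rot":[[0,0,0],[0,0,0],[0,0,0],[0,0,0],[0,0,0],[0,0,0],[0,0,0],[0,0,0],[0,0,0],[0,0,0]],"offset":[[0,0,0],[0,0,0],[0,0,0],[0,0,0],[0,0,0],[0,0,0],[0,0,0.5],[0,0,0.8],[0,0,0.9],[0,0,0.9]],"hand":[-0.2,0.2,0.5,0.8,0.8,0.8,0.8,0.8,0.8,0.8]}'
python3 -m handwheel '{"rot":[[0,0,0],[0,0,0],[0,0,0],[0,0,0],[0,0,0],[0,0,0],[0,0,0],[0,0,0]],"offset":[[0,0,0.9],[0,-0.9,0.3],[0,-0.9,0],[0,-0.9,0],[0,-0.9,0],[0,0,0],[0,0,0],[0,0,0]],"hand":[0.8,0.8,0.8,0.8,0.8,0.8,0.8,0.8]}'
python3 look.py e; python3 - <<'E'
from h import *
for n in("scene","side"):
    Z=np.load(f"pics/{n}_e.npz"); p,d=Z["p"],Z["d"]; q=pts(n,np.ones(d.shape,bool),d)
    k=q[(q[:,2]>.105)&(q[:,2]<.15)&(np.hypot(q[:,0]-.54,q[:,1]+.135)<.09)]
    print(n,"handle",len(k),cv2.minAreaRect((k[:,:2]*1000).astype(np.float32)))
Z=np.load("pics/scene_e.npz");p,d=Z["p"],Z["d"]
q=pts("scene",~mask(p,"red"),d); k=q[(abs(q[:,0]-.545)<.026)&(q[:,1]>.05)&(q[:,1]<.14)&(q[:,2]>.002)&(q[:,2]<.045)]
print(len(k),np.percentile(k,[1,50,99],axis=0).round(4))
E
```

```text
time: 14.85
tool_pos: [0.4826, -0.1361, 0.234]
tcp_rot: [-3.14, 0.0, 1.567]
wrist_force: [1.0, 0.3, 0.2]
width: 0.874
grip_force: 0.0
time: 15.52
tool_pos: [0.4833, -0.2794, 0.2806]
tcp_rot: [-3.141, -0.001, 1.568]
wrist_force: [-0.3, -0.6, 0.4]
width: 0.901
grip_force: 0.0
[ 0.4833 -0.2794  0.2806] [-3.1409e+00 -1.0000e-03  1.5675e+00]
scene bin top 0.0366 x/y pct [[0.5151, 0.037], [0.5763, 0.1452]] ((545.3743286132812, 90.49632263183594), (110.80570220947266, 62.645362854003906), 89.31026458740234) 230
side bin top 0.0369 x/y pct [[0.5113, 0.0831], [0.553, 0.1433]] ((520.8511352539062, 121.53008270263672), (71.8221435546875, 31.9946231842041), 55.74374771118164) 24
scene handle 127 ((486.3484191894531, -132.94955444335938), (23.800037384033203, 19.063167572021484), 47.413063049316406)
side handle 233 ((482.9342041015625, -135.84140014648438), (24.788475036621094, 24.56702995300293), 60.48508071899414)
91 [[0.5299 0.0546 0.0102]
 [0.5481 0.0636 0.0282]
 [0.5608 0.0662 0.0405]]
```

View pics/scene_e.png

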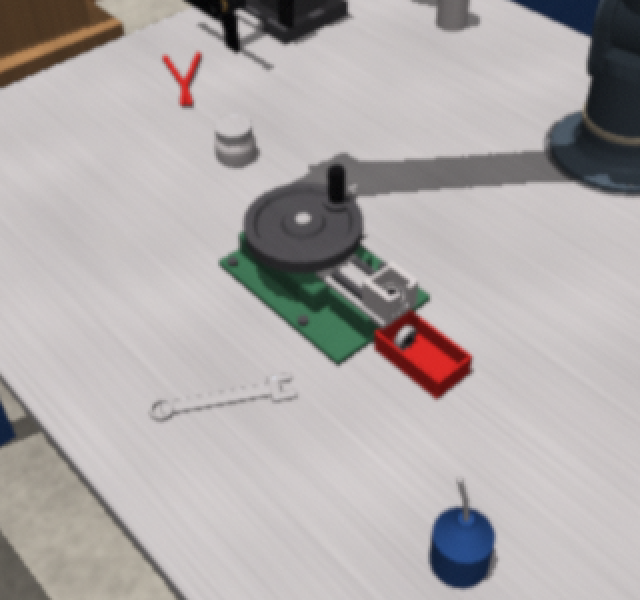

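The picture shows the handle back at the post (336,183), the bearing in the bin (404,336), two bearings still in the magazine (392,288), and the oil can, spanner and tin where they were.

```bash
python3 -c "
from bench import ctrl; print(ctrl.job_done())"
```

```text
the job is handed in; nothing more can be done
None
```

I handed the job in without a verdict coming back: the bin is about 42 mm beyond the lip with one bearing in it, resting on edge but within the limits, the flywheel was turned once and let go at the index post, two bearings appear still in the magazine, and the oil can, spanner and tin look unmoved.

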